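# Eject the heel tray and trap it with the other finger

### The arm

A 7-joint arm with a two-finger parallel gripper is mounted at the origin on a cart in front of the work surface, level with it; the furniture and walls round the work are solid. World frame = base frame: x ahead of the robot, y to its left, z up, the work surface at z = 0. Lengths are in m, angles in rad, forces in N, time in s.
With the tool pointing down it reaches from about 0.4 to 0.85 m from the base axis. Payload 10.4 kg.
Tool frame: the origin (TCP) lies midway between the tips of the shut fingers; the grasp point (between the pads) lies 19 mm behind it; z points along the fingers, y is the line along which they close (so a half turn about z gives the same grasp; the last joint's range is limited). The gripper opens to 87 mm and grips with 3 to 60 N. Pads are 19 mm wide; open, the fingers measure 117 mm over their backs; the gripper's body (75 mm by 190 mm) begins 51 mm behind the grasp point.
Start: joints at [-1.217, 0.332, -0.065, 1.46, 0.022, 1.35, -0.088], TCP at [0.23, 0.581, 0.223] pointing down, gripper open.
Joint ranges: [-2.6, 2.6], [-0.5, 2.12], [-1.47, 1.34], [0.16, 2.42], [-1.27, 4.41], [0.06, 2.06], [-2.6, 2.6]. Speed limits (rad/s): [2.22, 2.22, 2.79, 2.79, 3.14, 3.14, 3.14].

### API

Orientations are given as a unit quaternion [x, y, z, w].
In Python, from bench import r gives the robot as it stands.
- The arm moves only by the tool apply_moves, never from a script. Its argument "steps" is a list of rows, each a list of 7 numbers: the turn, a rotation vector about the tool's x, y, z in rad, then the shift along the tool's x, y, z in mm, then the opening, from -1 (shut) to 1 (fully open). In form: [[ax, ay, az, x, y, z, claw], ...]. A call has 1 to 20 rows; each row is the pose to reach, as a shift and turn from the pose commanded when the call began, along the tool's axes at that moment; what a row does not reach only later rows make up. A row lasts 1/12 s, in which the tool goes at most 41.7 mm and 7.16 degrees, less where a joint would pass 70% of its speed; a pose out of reach is approached as far as the arm can. A call with a gripper value outside its range is refused whole. The fingers move at their own pace and stop on an object; "force" is the grip in N (left out, the last holds). Time passes only in rows, so rows that repeat a pose let the fingers close. It gives the time, the measured TCP pose, the force, the opening and the grip force at its end, in the units of the state.
- r.read_state(): the state, without advancing time (a new reading comes with each control period).
- r.camera(name): name is "scene" or "top" or "wrist"; returns a dict with "pixels" (480x640x3 uint8, red, green, blue), "z_map" (480x640 float32, m along the optical axis (not along the pixel's ray), 0 where there is no reading), "fovy" (degrees; the focal length in pixels is half the picture's height over the tangent of half this angle, whatever the lens; pixels are square), "cx", "cy" (the principal point, pixels), "position" and "orientation" of the camera in the world. Camera axes: x right, y down, z forward; pixel columns grow to the right and rows downward; lengths in m; the calibration is good to about 2 mm. A picture is of the moment at which its call begins.
- r.close_job(): hands the job in; it is judged then, once.
The state is a dict: "time": time; "joint_positions": joint angles; "joint_vel": joint speeds; "joint_torque": joint torques, N m; "ee_pos": TCP position; "eef_rot": TCP orientation; "ft_force": force on the tool from outside, world axes, zero at the start; "torque": the same for the moment, N m; "width": finger opening in m; "grip_force": force on a finger pad.
Only numpy, scipy, OpenCV 4.12 (cv2) and the standard library are available. Lean on these libraries where they do the work, as an engineer would, in place of code of your own. Each camera call takes 0.05 s, during which the arm holds its last target. There are 200 camera calls.

### The job

Two spring trays stand on the bench: press the ejector key of the one that holds the leather heel with one finger, and keep it down. Let the tray slide out at least 2 cm, and with the other finger in front of its lip stop it before it reaches the end of its slide. Finish while still holding the key down and the tray stopped, so that I can take the heel out and push the tray straight back; do not lift the heel out, eject the tray with the tin, or disturb anything else.

Things in the scene. Friction and masses are not known exactly. Their poses are not given: they have to be found in the camera images.
- heel_box: Fixed bench dispenser whose tray holds a dark leather shoe heel (D-shaped block, 58 x 62 x 21 mm); base 225 x 100 mm, both dispensers alike. Origin on the bench under the middle of the closed tray's front face. x points back into the housing (x 0 to +100 mm, up to 40 mm high): the tray slides out along -x. y points to the ejector key's side. Before the tray (x -125 to 0) nothing is higher than 14 mm.
- heel_tray: Its steel tray, 72 mm wide, 74 long; axes as the dispenser's. Origin: bottom middle of its flat front face, 14 mm above the bench; front lip 35 mm high, other walls 14. In the dispenser's frame x = 0 closed, -100 mm at the end of the slide. Once let go, a damped spring of about 3 N drives it out at some 25 mm/s (to the end in about 4 s); a fingertip before the lip stops it.
- heel_lip (a point): Middle of the front face of that tray's lip, 46 mm above the bench. The face is 72 mm wide and flat from 14 to 49 mm above the bench, so a fingertip that is level with the pressed key (30 mm) can stand before it.
- heel_key (a joint): How far the ejector key is pressed down, m: 0 up, 0.008 fully down (hard stop). It takes 1.6 N at first and 5 N fully down; the tray is let go at about 4.5 mm. The key springs up when let go, but the tray goes on sliding.
- heel_key_top (a point): Middle of the top of the ejector key, a ribbed black cap 30 mm (x) by 28 mm (y) beside the tray: in the dispenser's frame at x = 0, y = +64 mm, z = 38 mm when up, 30 mm when fully down.
- heel_block: The leather heel, a D-shaped block 58 x 62 x 21 mm lying loose in the heel tray; origin in the middle of its underside.
- tin_box: Fixed bench dispenser whose tray holds a flat round tin (62 mm across, 22 mm high); base 225 x 100 mm, both dispensers alike. Origin on the bench under the middle of the closed tray's front face. x points back into the housing (x 0 to +100 mm, up to 40 mm high): the tray slides out along -x. y points to the ejector key's side. Before the tray (x -125 to 0) nothing is higher than 14 mm.
- tin_tray: Its steel tray, 72 mm wide, 74 long; axes as the dispenser's. Origin: bottom middle of its flat front face, 14 mm above the bench; front lip 35 mm high, other walls 14. In the dispenser's frame x = 0 closed, -100 mm at the end of the slide. Once let go, a damped spring of about 3 N drives it out at some 25 mm/s (to the end in about 4 s); a fingertip before the lip stops it.
- tin_lip (a point): Middle of the front face of that tray's lip, 46 mm above the bench. The face is 72 mm wide and flat from 14 to 49 mm above the bench, so a fingertip that is level with the pressed key (30 mm) can stand before it.
- tin_key (a joint): How far the ejector key is pressed down, m: 0 up, 0.008 fully down (hard stop). It takes 1.6 N at first and 5 N fully down; the tray is let go at about 4.5 mm. The key springs up when let go, but the tray goes on sliding.
- tin_key_top (a point): Middle of the top of the ejector key, a ribbed black cap 30 mm (x) by 28 mm (y) beside the tray: in the dispenser's frame at x = 0, y = +64 mm, z = 38 mm when up, 30 mm when fully down.
- cream_tin: The flat round tin, 62 mm across and 22 mm high, lying loose in the other tray; origin in the middle of its underside.
- spool: Wooden thread spool, 43 mm across, 56 mm high, standing loose on the bench; a bystander. Origin in the middle of its underside.
- jar: Small lidded jar, 48 mm across, 65 mm high, standing loose on the bench; a bystander. Origin in the middle of its underside.
- measure: Round leather tape measure with its end pulled out, 54 x 79 x 21 mm, standing loose on the bench; a bystander. Origin in the middle of its underside.
- bone_folder: Pale flat stick (bone folder), 21 x 124 x 8 mm, standing loose on the bench; a bystander. Origin in the middle of its underside.
- pot: Round pot with a wire bail, 72 x 78 x 62 mm, standing loose on the bench; a bystander. Origin in the middle of its underside.
- foot: Small black rubber foot, 28 mm across, 12 mm high, standing loose on the bench; a bystander. Origin in the middle of its underside.
Things that resemble listed ones, but are neither listed nor needed, are in the scene too. What is shaped like the heel_block but blue or turquoise is not meant.

How it is judged:
By the outcome, as a careful person would: the job done as asked, in the order asked, and still so for the second after the job is handed in, while the arm keeps its last pose, push and grip.
It also fails if it takes over 32 s, if anything falls off the work surface, if the arm or the gripper's body presses on something with over 40 N, if the wrist force passes 120 N, or if a joint passes its speed limit or range.

## Working session

There is one attempt and no reset: what is moved stays moved. The work goes in short steps, Python scripts to look and compute and a tool call to move; the robot and the scene stay as the last step left them, time stands still between calls to the robot, and variables do not carry over. Pictures are saved under pics/ and viewed, at most 10 in all, crops included, and the job is handed in when it is done.

Besides the shell and the picture viewer there is one more tool, called after "Emit:" in YAML: its name, and indented under it one key for each argument. apply_moves: Moves the arm, as the interface text tells. Its arguments: {"type":"object","properties":{"steps":{"type":"array","items":{"type":"array","items":{"type":"number"}}},"force":{"type":"number"}},"required":["steps"]}

```bash
mkdir -p pics; cat > h.py <<'E'
import numpy as np, cv2
from scipy.spatial.transform import Rotation as R
from bench import r
def cam(n):
    c=r.camera(n); c['f']=240/np.tan(np.radians(c['fovy'])/2)
    c['Rm']=R.from_quat(c['orientation']).as_matrix() if np.size(c['orientation'])==4 else np.array(c['orientation']); return c
def cloud(c):
    v,u=np.mgrid[0:480,0:640]; z=c['z_map']
    p=np.stack([(u-c['cx'])/c['f']*z,(v-c['cy'])/c['f']*z,z],-1)
    return p@c['Rm'].T+np.array(c['position'])
def save(c,n): cv2.imwrite('pics/'+n,cv2.cvtColor(c['pixels'],cv2.COLOR_RGB2BGR))
E
python3 - <<'E'
from h import *
for n in('top','scene'):
    c=cam(n); save(c,n+'1.png'); print(n,c['position'],c['orientation'],c['fovy'],c['cx'],c['cy'])
    np.savez(n+'1.npz',p=cloud(c),z=c['z_map'],rgb=c['pixels'])
s=r.read_state();print(s)
E
```

```text
top [ 0.26811057 -0.01054288  1.29828953] [-0.68609124  0.72053824 -0.07244557  0.06967851] 45.67456418353438 324.770546762594 243.90938953268787
scene [ 0.00336362 -0.64786215  1.04392341] [ 0.88144027 -0.32518645  0.11492858 -0.3226581 ] 43.5895435838808 323.61964020121076 247.2565197532554
{'time': 0.1, 'joint_positions': array([-1.21658386,  0.33282353, -0.06464696,  1.46084674,  0.02160596,
        1.34990311, -0.08852094]), 'joint_vel': array([ 0.00156801, -0.00131311, -0.00011068, -0.00147967, -0.00032235,
       -0.00256404,  0.0003138 ]), 'joint_torque': array([ 7.91366419e-04, -6.24545932e+01,  2.40970758e-02, -3.90714061e+01,
       -6.16438477e-02,  3.67568561e-02,  4.31144827e-05]), 'ee_pos': array([0.22988256, 0.58081862, 0.22182915]), 'eef_rot': array([ 1.87318467e-01,  9.82299027e-01, -6.37759239e-04, -8.05443687e-05]), 'ft_force': array([-0.64716959, -0.29802995, -0.45548995]), 'torque': array([ 0.03275069,  0.03671022, -0.03573219]), 'grip_force': 0.0, 'width': 0.08711791278213861}
```

View pics/top1.png

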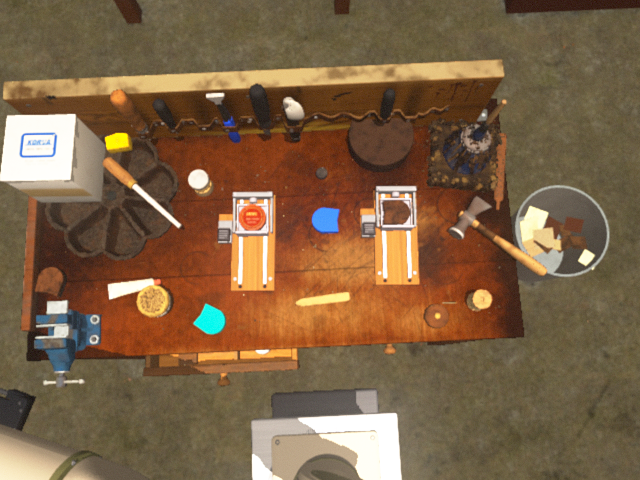

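View pics/scene1.png

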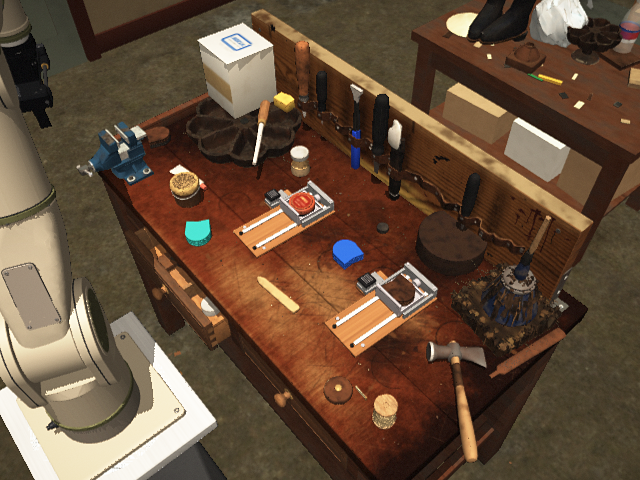

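The heel tray is the right-hand dispenser in the top view: tray at (397,210), key at (368,224), sliding towards the robot (down the picture). The tin's dispenser is at (252,215). In the scene view the heel's key is at (367,283).

```bash
cat > m.py <<'E'
from h import *
def measure(rgb,p,near):
    # orange wood base: min-area rectangle in world xy
    hsv=cv2.cvtColor(rgb,cv2.COLOR_RGB2HSV)
    d=np.hypot(p[...,0]-near[0],p[...,1]-near[1])<.16
    h=p[...,2]
    m=(h>.006)&(h<.06)&d
    m=cv2.morphologyEx(m.astype('u1'),cv2.MORPH_OPEN,np.ones((3,3)))
    n,l,s,c=cv2.connectedComponentsWithStats(m); k=1+np.argmax(s[1:,4])
    q=p[l==k]
    return q
E
python3 - <<'E'
from m import *
d=np.load('top1.npz'); p=d['p'];rgb=d['rgb']
print([ (uv,p[uv[1],uv[0]].round(3)) for uv in [(397,210),(368,224),(397,260),(377,190),(415,190),(376,283),(418,283),(300,260)]])
q=measure(rgb,p,p[235,397][:2])
import cv2
rect=cv2.minAreaRect((q[:,:2]*1000).astype('f4')); print(len(q),rect, cv2.boxPoints(rect))
# base portion only (in front) 
for lo,hi in((.006,.02),(.028,.06)):
    w=q[(q[:,2]>lo)&(q[:,2]<hi)]; r2=cv2.minAreaRect((w[:,:2]*1000).astype('f4')); print(len(w),r2,cv2.boxPoints(r2).round().tolist())
np.set_printoptions(linewidth=250)
print((p[180:240:3,358:424:3,2]*1000).astype(int))
E
```

```text
[((397, 210), array([ 0.595, -0.19 ,  0.04 ])), ((368, 224), array([ 0.567, -0.122,  0.037])), ((397, 260), array([ 0.485, -0.185,  0.012])), ((377, 190), array([ 0.645, -0.148,  0.041])), ((415, 190), array([ 0.641, -0.235,  0.038])), ((376, 283), array([ 0.435, -0.135,  0.002])), ((418, 283), array([ 0.43 , -0.23 ,  0.007])), ((300, 260), array([0.497, 0.037, 0.004]))]
4078 ((542.909912109375, -170.30667114257812), (131.7238006591797, 223.84974670410156), 87.5164794921875) [[ 428.2362  -231.25677]
 [ 651.87573 -240.95663]
 [ 657.5836  -109.35657]
 [ 433.9441   -99.65671]]
2358 ((542.3116455078125, -170.2807159423828), (131.7238006591797, 222.6521759033203), 87.5164794921875) [[428.0, -231.0], [651.0, -241.0], [656.0, -109.0], [434.0, -100.0]]
1295 ((597.465576171875, -173.00526428222656), (121.85961151123047, 114.62772369384766), 87.1591567993164) [[537.0, -231.0], [652.0, -237.0], [658.0, -115.0], [543.0, -109.0]]
[[   4    4    3    0    0    0    0    0    2    1   -4    4    2   -4   -1   -1    0    2    0    0    0    0]
 [   3   -2    1   -1   -3    2   -1    0    2    4    0
[... 1391 characters left out ...]
    7   29    2    3]
 [   5   15   42   36   41   41   26    8   20   37   45   43   37   41   36   37   19   15    7   23    2    1]
 [   2   20   37   38   43   38   24    8   48   50   47   51   48   46   48   50   49   48   51   28    0    0]
 [   0   23   37   34   36   35   12   10   37   28   32   33   29   28   32   27   36   32    8   10    2    4]
 [   2   23   40   35   37   41    7    7   17   14    9    7   11   10    7   12   18   11   14   12    0    3]
 [   1   17   37   37   33   35    9    7   17   13    9    8   11    6    9   10   14   14    7   11    2    0]
 [  -3    4    8    3    7    7    6 1298   13   14    9    7   10   10   15    9   14   14   11   11    2   -5]]
```

Emit:
apply_moves:
  steps:
    - [0,0,0.414,-547,-567,30,0.36]
    - [0,0,0.414,-547,-567,30,0.36]
    - [0,0,0.414,-547,-567,30,0.36]
    - [0,0,0.414,-547,-567,30,0.36]
    - [0,0,0.414,-547,-567,30,0.36]
    - [0,0,0.414,-547,-567,30,0.36]
    - [0,0,0.414,-547,-567,30,0.36]
    - [0,0,0.414,-547,-567,30,0.36]
    - [0,0,0.414,-547,-567,30,0.36]
    - [0,0,0.414,-547,-567,30,0.36]
    - [0,0,0.414,-547,-567,30,0.36]
    - [0,0,0.414,-547,-567,30,0.36]
    - [0,0,0.414,-547,-567,30,0.36]
    - [0,0,0.414,-547,-567,30,0.36]
    - [0,0,0.414,-547,-567,30,0.36]
    - [0,0,0.414,-547,-567,30,0.36]
    - [0,0,0.414,-547,-567,30,0.36]
    - [0,0,0.414,-547,-567,30,0.36]
    - [0,0,0.414,-547,-567,30,0.36]
    - [0,0,0.414,-547,-567,30,0.36]
  force: 40

```text
time: 1.77
ee_pos: [0.5301, -0.155, 0.1919]
eef_rot: [0.389, 0.921, -0.002, 0.001]
ft_force: [-0.9, 0.1, 0.7]
width: 0.0591
grip_force: 0.0
```

```bash
python3 - <<'E'
from m import *
c=cam('wrist'); save(c,'w1.png'); p=cloud(c); np.savez('w1.npz',p=p,rgb=c['pixels'])
s=r.read_state(); print(s['ee_pos'],s['eef_rot'],s['joint_vel'].round(3)); print(c['position'])
q=p[::16,::16]
h=p[...,2]
for n,lo,hi in(('key',.030,.043),('lip',.044,.055)):
    m=((h>lo)&(h<hi)&(abs(p[...,0]-.56)<.03)&(abs(p[...,1]+.17)<.09)).astype('u1')
    m=cv2.morphologyEx(m,cv2.MORPH_OPEN,np.ones((5,5)))
    N,l,st,ce=cv2.connectedComponentsWithStats(m)
    for k in range(1,N):
        if st[k,4]>300:
            w=p[l==k]; print(n,st[k],w.mean(0).round(4),cv2.minAreaRect((w[:,:2]*1000).astype('f4')))
E
```

```text
[ 0.52961296 -0.15154933  0.19175741] [ 3.87999648e-01  9.21658185e-01 -1.54926352e-03 -2.49593973e-04] [-0.052 -0.049 -0.064  0.037  0.008  0.01  -0.058]
[ 0.47410311 -0.09912569  0.3545745 ]
key [ 355  189   45   46 1286] [ 0.5582 -0.1247  0.0387] ((558.9591674804688, -125.02447509765625), (27.892126083374023, 30.149442672729492), 86.91841888427734)
key [ 314  249   56   64 1819] [ 0.578  -0.1862  0.0396] ((577.5377197265625, -190.78504943847656), (65.34431457519531, 24.847681045532227), 89.82351684570312)
lip [288 241  67  59 684] [ 0.5583 -0.1883  0.0492] ((558.8978881835938, -189.2521514892578), (72.6341323852539, 6.370372295379639), 87.7735595703125)
```

View pics/w1.png

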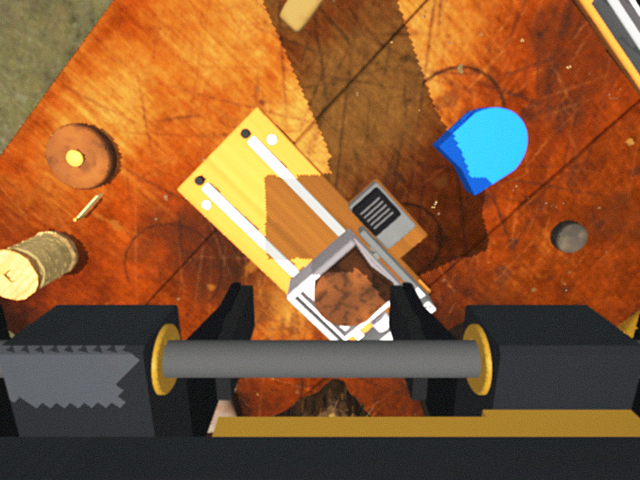

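The wrist view shows the key cap at (377,212), the lip at (320,270), and nothing beneath the left finger's landing spot in front of the tray. So I'll descend to just above the key.

Emit:
apply_moves:
  steps:
    - [0,0,0,-2,-1,30,0.36]
    - [0,0,0,-2,-1,60,0.36]
    - [0,0,0,-2,-1,90,0.36]
    - [0,0,0,-2,-1,120,0.36]
    - [0,0,0,-2,-1,136,0.36]
    - [0,0,0,-2,-1,144,0.36]
    - [0,0,0,-2,-1,144,0.36]
    - [0,0,0,-2,-1,144,0.36]
    - [0,0,0,-2,-1,144,0.36]
    - [0,0,0,-2,-1,144,0.36]
    - [0,0,0,-2,-1,144,0.36]

```text
time: 2.73
ee_pos: [0.5313, -0.1494, 0.0496]
eef_rot: [0.385, 0.923, 0.0, 0.001]
ft_force: [0.2, -0.0, -0.6]
width: 0.0588
grip_force: 0.0
```

```bash
python3 - <<'E'
from m import *
c=cam('wrist'); cw=c['pixels']; s=r.read_state(); print(s['ee_pos'],s['eef_rot'],s['ft_force'],s['width'])
t=cam('scene'); a=cv2.resize(t['pixels'][200:380,300:480],(400,400)); b=cv2.resize(cw,(400,300)); b=cv2.copyMakeBorder(b,0,100,0,0,0)
save({'pixels':np.hstack([a,b])},'d1.png')
E
```

```text
[ 0.53118921 -0.1493866   0.04934607] [3.85121673e-01 9.22865539e-01 3.66831962e-04 5.99899467e-04] [ 0.24596589 -0.36405392 -0.94954305] 0.0591394305071474
```

View pics/d1.png

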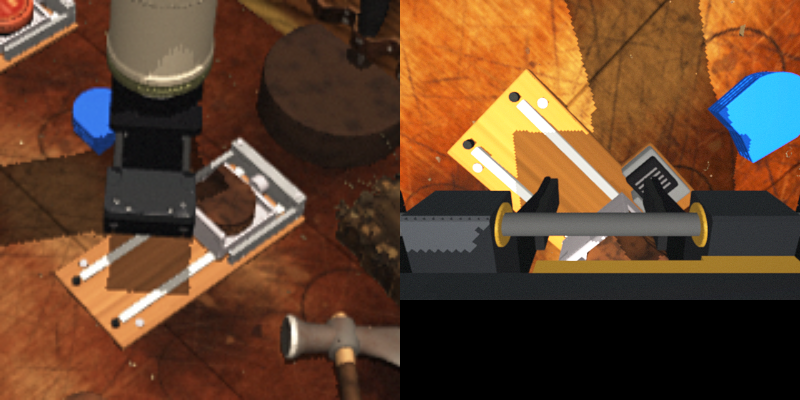

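The right finger's tip (650,185) is over the key cap, and the left finger (545,190) stands in front of the tray over the base. Next I press and hold.

Emit:
apply_moves:
  steps:
    - [0,0,0,0,0,6,0.36]
    - [0,0,0,0,0,11,0.36]
    - [0,0,0,0,0,15,0.36]
    - [0,0,0,0,0,18,0.36]
    - [0,0,0,0,0,20,0.36]
    - [0,0,0,0,0,21,0.36]
    - [0,0,0,0,0,21,0.36]
    - [0,0,0,0,0,21,0.36]
    - [0,0,0,0,0,21,0.36]
    - [0,0,0,0,0,21,0.36]

```text
time: 3.67
ee_pos: [0.5315, -0.1496, 0.0298]
eef_rot: [0.385, 0.923, 0.001, 0.0]
ft_force: [-11.1, 2.5, 32.6]
width: 0.0591
grip_force: 16.6
```

Emit:
apply_moves:
  steps:
    - [0,0,0,0,0,-1,0.36]
    - [0,0,0,0,0,-1.5,0.36]
    - [0,0,0,0,0,-1.5,0.36]
    - [0,0,0,0,0,-1.5,0.36]
    - [0,0,0,0,0,-1.5,0.36]
    - [0,0,0,0,0,-1.5,0.36]
    - [0,0,0,0,0,-1.5,0.36]
    - [0,0,0,0,0,-1.5,0.36]
    - [0,0,0,0,0,-1.5,0.36]
    - [0,0,0,0,0,-1.5,0.36]
    - [0,0,0,0,0,-1.5,0.36]
    - [0,0,0,0,0,-1.5,0.36]
    - [0,0,0,0,0,-1.5,0.36]
    - [0,0,0,0,0,-1.5,0.36]
    - [0,0,0,0,0,-1.5,0.36]
    - [0,0,0,0,0,-1.5,0.36]
    - [0,0,0,0,0,-1.5,0.36]
    - [0,0,0,0,0,-1.5,0.36]

```text
time: 5.17
ee_pos: [0.5311, -0.1495, 0.0301]
eef_rot: [0.385, 0.923, 0.001, 0.0]
ft_force: [-6.1, 1.7, 18.6]
width: 0.0592
grip_force: 10.9
```

```bash
python3 - <<'E'
from m import *
c=cam('wrist'); s=r.read_state(); print(s['time'],s['ee_pos'],s['ft_force'],s['width'],s['grip_force'])
t=cam('scene'); a=cv2.resize(t['pixels'][200:380,300:480],(400,400)); T=cam('top');b=cv2.resize(T['pixels'][160:310,320:470],(400,400))
save({'pixels':np.hstack([a,b])},'d2.png')
p=cloud(t); h=p[...,2]
m=((h>.044)&(h<.053)&(p[...,0]>.43)&(p[...,0]<.57)&(p[...,1]<-.19)&(p[...,1]>-.23)); print(m.sum(), np.percentile(p[m][:,0],[5,50,95]) if m.sum() else 0)
E
```

```text
5.2167 [ 0.53109844 -0.14953068  0.03011873] [-6.36601759  1.72505494 18.97469427] 0.05930132282739063 10.923717089463025
26 [0.51247936 0.51590461 0.51821004]
```

View pics/d2.png

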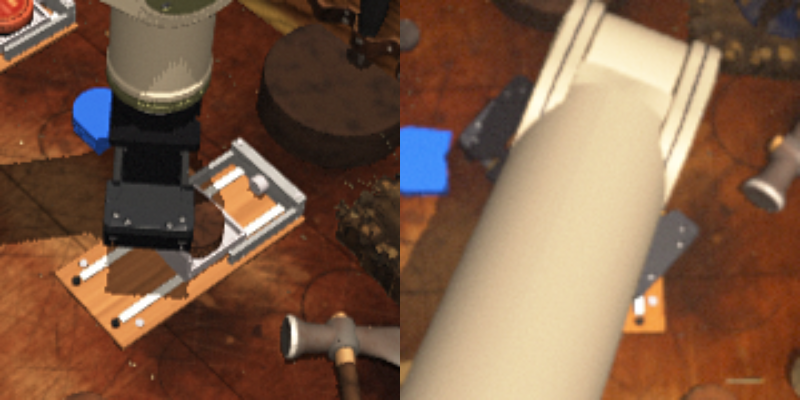

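The tray has slid out about 42 mm, with its lip at (185,270) against the finger. I'll wait briefly to confirm that it has stopped.

Emit:
apply_moves:
  steps:
    - [0,0,0,0,0,0,0.36]
    - [0,0,0,0,0,0,0.36]
    - [0,0,0,0,0,0,0.36]
    - [0,0,0,0,0,0,0.36]
    - [0,0,0,0,0,0,0.36]
    - [0,0,0,0,0,0,0.36]
    - [0,0,0,0,0,0,0.36]
    - [0,0,0,0,0,0,0.36]
    - [0,0,0,0,0,0,0.36]
    - [0,0,0,0,0,0,0.36]
    - [0,0,0,0,0,0,0.36]
    - [0,0,0,0,0,0,0.36]

```text
time: 6.32
ee_pos: [0.5311, -0.1495, 0.0301]
eef_rot: [0.385, 0.923, 0.001, 0.0]
ft_force: [-7.1, 1.7, 18.4]
width: 0.0593
grip_force: 10.9
```

```bash
python3 - <<'E'
from m import *
s=r.read_state(); print(s['time'],s['ee_pos'],s['ft_force'],s['width'])
t=cam('scene'); p=cloud(t); h=p[...,2]
m=((h>.044)&(h<.053)&(p[...,0]>.43)&(p[...,0]<.57)&(p[...,1]<-.19)&(p[...,1]>-.23)); x=np.median(p[m][:,0]); print(m.sum(),x)
if abs(x-.516)<.003 and s['ft_force'][2]>10: print(r.close_job())
E
```

```text
6.3167 [ 0.53105592 -0.14950209  0.03008935] [-7.09238065  1.69223944 18.37223675] 0.059276054146964914
30 0.5156831780432514
the job is handed in; nothing more can be done
None
```

The job is handed in at 6.3 s: one finger holds the heel dispenser's key fully down, and the other has stopped the heel tray about 42 mm out (unmoved over the last second); the arm touched nothing else that I saw.

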